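# Release and lower the ratchet armrest

### The arm

A 6-joint arm with a two-finger parallel gripper is mounted at the origin on a cart in front of the work surface, level with it; the furniture and walls round the work are solid. World frame = base frame: x ahead of the robot, y to its left, z up, the work surface at z = 0. Lengths are in m, angles in degrees, forces in N, time in s.
With the tool pointing down it reaches from about 0.275 to 1 m from the base axis. Payload 8.4 kg.
Tool frame: the origin (TCP) lies between the finger pads; the fingertips stand 11 mm ahead of it and the grasp point (between the pads) lies 8 mm behind it; z points along the fingers, y is the line along which they close (so a half turn about z gives the same grasp; the last joint's range is limited). The gripper opens to 85 mm and grips with 20 to 120 N. Pads are 22 mm wide; open, the fingers measure 114 mm over their backs; the gripper's body (76 mm by 85 mm) begins 54 mm behind the grasp point. The pads swing forward as they close: fully open they stand 13 mm farther back than shut.
Start: joints at [-0.138, 20.225, 93.587, -0, 66.188, -0.138], TCP at [0.625, -0, 0.242] pointing down, gripper open.
Joint ranges: [-150.9, 150.9], [-52.94, 120.26], [3.33, 152.33], [-74.26, 254.26], [0, 154.13], [-172.89, 172.89]. Speed limits (degrees/s): [127.2, 127.2, 159.86, 180, 180, 180].

### API

Orientations are given as a 3x3 rotation matrix whose columns are the frame's x, y, z axes.
In Python, from bench import sensors, vision, robot gives the robot as it stands.
- The arm moves only by the shell command python3 -m handwheel 'ROWS'. ROWS is JSON, a list of rows, each a list of 7 numbers: the shift along the world's x, y, z in units of 40 mm (1.0 is 40 mm), then the turn, a rotation vector about the world's x, y, z in units of 5 degrees (1.0 is 5 degrees), then the opening, from -1 (shut) to 1 (fully open). In form: [[tx, ty, tz, wx, wy, wz, hand], ...]. A call has exactly 8 rows; each row shifts and turns the commanded pose from where the row before left it; what a row does not reach is not made up. A row lasts 1/10 s, in which the tool goes at most 50 mm and 8.59 degrees, less where a joint would pass 70% of its speed; a pose out of reach is approached as far as the arm can. A call is refused whole if a number of a shift passes 1 or a number of a turn 1, either way. A call with a gripper value outside its range is refused whole. The fingers move at their own pace and stop on an object; the grip force is fixed at half the most. Time passes only in rows, so rows that do not move let the fingers close, or fill a call up. It gives the time, the measured TCP pose, the force, the opening and the grip force at its end, in the units of the state.
- sensors.get_state(): the state, without advancing time (a new reading comes with each control period).
- vision.capture(name): name is "scene" or "side" or "wrist"; returns the picture (384x512x3 uint8, red, green, blue); there is no depth.
- vision.camera_model(name): a dict with "fov_y" (degrees; the focal length in pixels is half the picture's height over the tangent of half this angle, whatever the lens; pixels are square), "cx", "cy" (the principal point, pixels), "world_from_camera" (4x4, takes a point from camera to world coordinates); the wrist camera has in their place "tool_from_camera" (4x4, takes a point from camera to tool coordinates, whose origin is the TCP and whose axes are the flange's). Camera axes: x right, y down, z forward; pixel columns grow to the right and rows downward; lengths in m; the calibration is good to about 2 mm. The wrist camera is an equidistant fisheye: a pixel r from the principal point sees the ray r / f radians off the axis. A picture is of the moment at which its call begins: read the wrist's pose just before it. camera_model takes no time and is no camera call.
- robot.job_done(): hands the job in; it is judged then, once.
The state is a dict: "clock": time; "joint_pos": joint angles; "joint_vel": joint speeds; "joint_efforts": joint torques, N m; "ee_pos": TCP position; "ee_rot": TCP orientation; "wrist_force": force on the tool from outside, world axes, zero at the start; "ft_torque": the same for the moment, N m; "grip_width": finger opening in m; "finger_force": force on a finger pad.
Only numpy, scipy, OpenCV 4.12 (cv2) and the standard library are available. Lean on these libraries where they do the work, as an engineer would, in place of code of your own. Each camera call takes 0.05 s, during which the arm holds its last target. There are 200 camera calls.

### The job

The blood-draw armrest on the worktable is propped up on its ratchet. Press the red tab of the pawl all the way down so that the pawl tips over and stays free, and after that push the blue armrest down until it lies flat on its stop. Use only the outside of the fingers: do not grasp anything, do not lift the armrest or force it down against the engaged pawl, and leave the cup, vial and tape roll standing where they are.

Things in the scene. Friction and masses are not known exactly. Their poses are not given: they have to be found in the camera images.
- stand: Fixed white base plate, 94 x 310 x 12 mm; origin at the centre of its underside on the table. Its y axis runs along its length from the pawl end (-y) to the free end of the armrest (+y), x across, z up. It carries aluminium cheeks up to 115 mm high.
- armrest_hinge (a point): Hinge axis of the armrest on the stand's midline, 62 mm above the table, 30 mm from the stand's origin towards its -y end; the axis runs along the stand's x.
- armrest_push (a point): Point on top of the blue cushion where to push: 150 mm from the hinge along the armrest, 22 mm above the line through the hinge. The cushion is 84 mm wide and runs from 57 to 187 mm from the hinge. Moves with the armrest; z is the cushion's normal, y points to its free end. 84 mm above the table when down.
- armrest (a joint): Angle of the armrest, rad: 0 = down flat on its stop, positive = raised (starts between 0.52 and 0.80). The hinge is stiff: it stays where it is left and, with the pawl free, needs about 5 N at the push point. With the pawl engaged it can drop by at most one tooth (0.15 rad), then locks.
- pawl_tab (a point): Centre of the top of the red ribbed tab (34 x 34 mm, 8 mm thick) on the pawl's tail, 58 mm from the pawl's pivot towards the stand's -y end; moves with the pawl. About 123 mm above the table when engaged, 21 mm lower when fully back. A brass weight over the pivot rises to 162 mm, 30 mm or more from the tab's centre: press with closed fingers.
- pawl (a joint): Angle of the pawl, rad: 0 to 0.12 = hook in the teeth (engaged), 0.36 = tipped fully back on its stop. Pressing the tab down makes it grow. The brass weight over its pivot tumbles it: below the balance point of about 0.18 it falls back into the teeth, above that it falls to the stop and stays. The tab takes less than 2 N until the stop. The hook clears the teeth above 0.15.
- cup: Loose white specimen cup with orange lid, 61 mm wide, 66 mm high, standing beyond the free end of the armrest; origin at the centre of its underside. To be left alone.
- vial: Loose brown glass vial with red cap, 23 mm wide, 46 mm high, standing behind the pawl end of the stand (seen from the robot); origin at the centre of its underside. To be left alone.
- roll: Loose roll of white tape lying flat, 58 mm wide, 25 mm high, behind the armrest (seen from the robot); origin at the centre of its underside. To be left alone.

How it is judged:
By the outcome, as a careful person would: the job done as asked, in the order asked, and still so for the second after the job is handed in, with the robot touching nothing.
It also fails if it takes over 34 s, if anything falls off the work surface, if the arm or the gripper's body presses on something with over 40 N, if the wrist force passes 120 N, or if a joint passes its speed limit or range.

## Working session

There is one attempt and no reset: what is moved stays moved. The work goes in short steps, Python scripts to look and compute and a shell command to move; the robot and the scene stay as the last step left them, time stands still between calls to the robot, and variables do not carry over. Pictures are saved under pics/ and viewed, at most 10 in all, crops included, and the job is handed in when it is done.

```bash
mkdir -p pics; python3 - <<'E'
from bench import sensors, vision
import cv2, numpy as np
np.set_printoptions(precision=4,suppress=True)
for n in ("scene","side"):
    cv2.imwrite(f"pics/{n}0.png",cv2.resize(vision.capture(n)[:,:,::-1],(800,600),interpolation=cv2.INTER_CUBIC))
    m=vision.camera_model(n);print(n,m["fov_y"],m["cx"],m["cy"]);print(np.array(m["world_from_camera"]))
s=sensors.get_state();print(s["clock"],s["ee_pos"],np.array(s["ee_rot"]),s["grip_width"])
E
```

```text
scene 45.65085271972463 258.14508249852537 191.80330321966835
[[-0.9056 -0.2886  0.3109  0.2365]
 [-0.4241  0.6162 -0.6637  0.6166]
 [-0.     -0.7329 -0.6804  0.7793]
 [ 0.      0.      0.      1.    ]]
side 47.89840593642371 255.7133406631162 197.61142792669375
[[ 0.9996 -0.0235  0.0171  0.5231]
 [-0.0258 -0.4432  0.8961 -0.8283]
 [-0.0135 -0.8961 -0.4436  0.4995]
 [ 0.      0.      0.      1.    ]]
0.1 [0.6246 0.     0.2416] [[ 0.0001  1.     -0.0013]
 [ 1.     -0.0001  0.    ]
 [ 0.     -0.0013 -1.    ]] 0.08530827187805903
```

View pics/scene0.png

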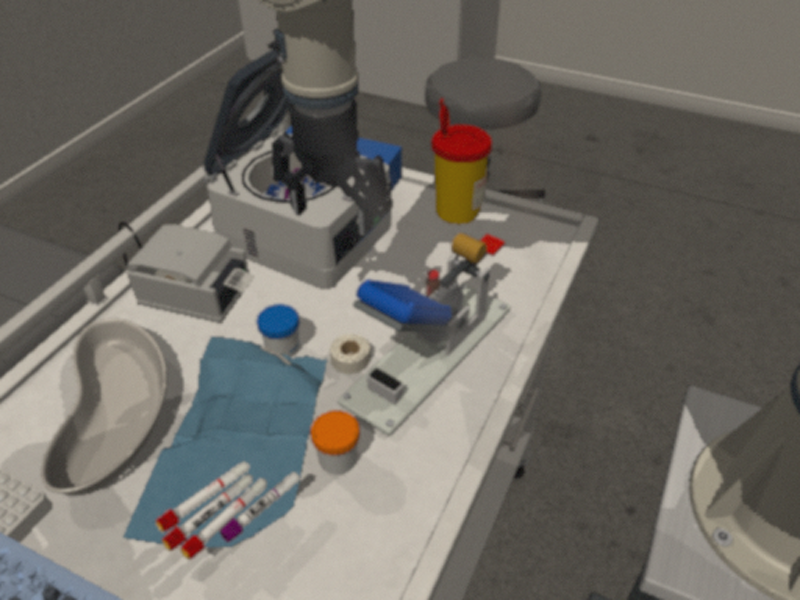

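View pics/side0.png

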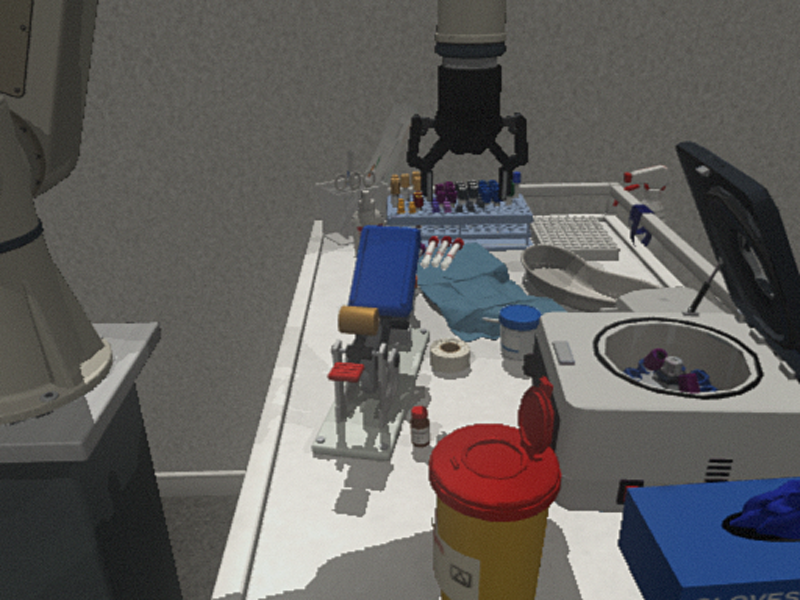

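The scene view shows the tab at about (490,243), the brass weight at (468,247), and plate corners at (342,400), (390,428) and (508,312). The side view shows the tab at (346,371), plate corners at (313,450), (392,458) and (430,333), and the cushion end edge from (363,228) to (420,228).

```bash
cat > h.py <<'E'
from bench import sensors, vision
import cv2, numpy as np
np.set_printoptions(precision=4,suppress=True)
def ray(n,p,s=1.5625):
    m=vision.camera_model(n);T=np.array(m["world_from_camera"]);f=192/np.tan(np.radians(m["fov_y"]/2))
    u=(np.array(p)+.5)/s-.5
    d=T[:3,:3]@np.array([(u[0]-m["cx"])/f,(u[1]-m["cy"])/f,1]);return T[:3,3],d
def onz(n,p,z):
    o,d=ray(n,p);return o+d*(z-o[2])/d[2]
def tri(a,b):
    (o1,d1),(o2,d2)=ray("scene",a),ray("side",b)
    k=np.linalg.lstsq(np.c_[d1,-d2],o2-o1,rcond=None)[0]
    P,Q=o1+k[0]*d1,o2+k[1]*d2;return (P+Q)/2,np.linalg.norm(P-Q)
E
python3 - <<'E'
from h import *
for n,l in (("scene",[(342,400),(390,428),(508,312)]),("side",[(313,448),(392,457),(430,333)])):
    for p in l: print(n,p,onz(n,p,.012))
print("tab",tri((490,243),(346,371)));print("brass",tri((468,247),(359,320)))
# red blob centroids
for n in("scene","side"):
    im=cv2.imread(f"pics/{n}0.png");h=cv2.cvtColor(im,cv2.COLOR_BGR2HSV)
    m=(((h[...,0]<8)|(h[...,0]>172))&(h[...,1]>150)&(h[...,2]>80)).astype(np.uint8)
    _,_,st,c=cv2.connectedComponentsWithStats(m)
    for s,cc in zip(st[1:],c[1:]):
        if s[4]>80: print(n,s,cc)
print("cup",onz("scene",(336,428),.066),"sharps lid",tri((461,140),(495,455)))
E
python3 - <<'E'
import cv2
a=cv2.imread('pics/scene0.png')[200:440,330:530];b=cv2.imread('pics/side0.png')[215:465,300:460]
a=cv2.resize(a,(400,480));b=cv2.resize(b,(320,500))
import numpy as np
o=np.zeros((500,720,3),'uint8');o[:480,:400]=a;o[:,400:]=b;cv2.imwrite('pics/crop.png',o)
E
```

```text
scene (342, 400) [0.5781 0.0871 0.012 ]
scene (390, 428) [0.4977 0.1017 0.012 ]
scene (508, 312) [ 0.4286 -0.1757  0.012 ]
side (313, 448) [ 0.4326 -0.1992  0.012 ]
side (392, 457) [ 0.5233 -0.2193  0.012 ]
side (430, 333) [0.5855 0.0721 0.012 ]
tab (array([ 0.4758, -0.1999,  0.115 ]), np.float64(0.00041509746692455475))
brass (array([ 0.4896, -0.1399,  0.146 ]), np.float64(0.0007227577972545749))
scene [ 431   99   60   62 2002] [459.4975 139.7443]
scene [481 235  23  19 252] [491.8611 243.373 ]
scene [157 510  21  20 234] [168.0641 519.7991]
scene [164 527  21  22 243] [174.6584 537.4733]
scene [182 536  21  21 251] [192.6375 545.5538]
side [329 362  35  17 416] [346.3269 370.0481]
side [539 389  15  42 124] [548.5484 406.6935]
side [533 391  15  45 172] [542.7558 409.314 ]
side [412 407  12   8  86] [417.8488 410.4302]
side [ 430  414  131   99 8150] [494.706  467.1866]
side [436 482  77  32 280] [470.3321 503.2321]
cup [0.5396 0.1662 0.066 ] sharps lid (array([ 0.6048, -0.3978,  0.1536]), np.float64(0.0019628612156027247))
```

View pics/crop.png

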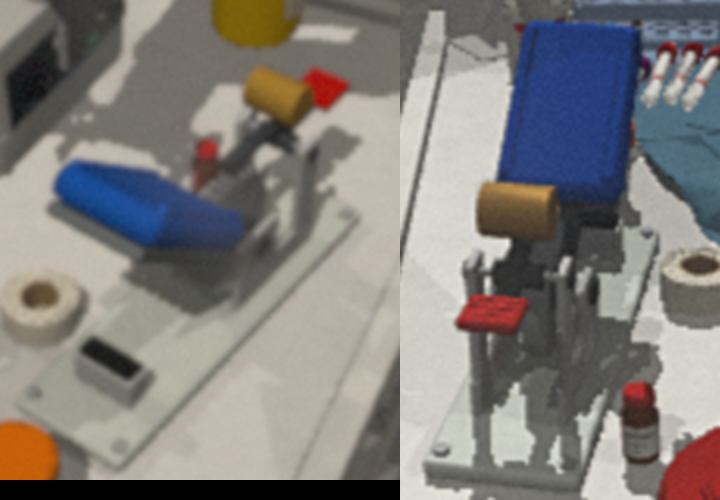

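The crop shows sharper plate corners: in the scene view (339,404), (391,433) and (509,307), in the side view (313,446), (392,450) and (427,330). The tab stands clear, overhanging the plate's near end.

```bash
python3 - <<'E'
from h import *
from scipy.optimize import least_squares
C=[("scene",(339,404),1,1),("scene",(391,433),-1,1),("scene",(509,307),-1,-1),("side",(313,446),-1,-1),("side",(392,450),1,-1),("side",(427,330),1,1)]
W=np.array([onz(n,p,.012)[:2] for n,p,_,_ in C]);print(W)
L=np.array([(a*.047,b*.155) for _,_,a,b in C])
def R(t):c,s=np.cos(t),np.sin(t);return np.array([[c,-s],[s,c]])
r=least_squares(lambda q:((R(q[2])@L.T).T+q[:2]-W).ravel(),[.5,-.05,-.2],loss='soft_l1',f_scale=.003)
x,y,t=r.x;print(r.x,np.degrees(t));print(r.fun.reshape(-1,2)*1000)
S=lambda a,b:np.array([x,y])+R(t)@[a,b]
def inv(p):return R(t).T@(p[:2]-[x,y])
tab=tri((491,243),(346.3,369))[0];br=tri((468,247),(359,320))[0]
print("tab",tab,inv(tab),"brass",inv(br))
for n,p in(("scene",(491.9,243.4)),("side",(346.3,368))):
  w=onz(n,p,.122);print(n,w,inv(w))
for a in(0,.5,.55,.6,.65,.7,.75,.8):
  b=-.03+.15*np.cos(a)-.022*np.sin(a);print(a,S(0,b),.062+.15*np.sin(a)+.022*np.cos(a))
# armrest angle: side far-top edge mid px; front cushion end y=187
m=vision.camera_model
def proj(n,P):
    k=m(n);T=np.linalg.inv(np.array(k["world_from_camera"]));f=192/np.tan(np.radians(k["fov_y"]/2));c=T[:3,:3]@P+T[:3,3]
    return (np.array([f*c[0]/c[2]+k["cx"],f*c[1]/c[2]+k["cy"]])+.5)*1.5625-.5
for a in(.5,.6,.7,.8):
  for n in("scene","side"):
    print(a,n,[proj(n,np.r_[S(u,-.03+d*np.cos(a)-.022*np.sin(a)),.062+d*np.sin(a)+.022*np.cos(a)]).round() for d in(.057,.187) for u in(-.042,.042)])
E
```

```text
[[ 0.5785  0.095 ]
 [ 0.4929  0.1085]
 [ 0.4309 -0.1871]
 [ 0.4323 -0.1955]
 [ 0.5235 -0.2068]
 [ 0.5815  0.0819]]
[ 0.5066 -0.05   -0.1895] -10.858852408684344
[[ 3.5044 -1.6097]
 [-3.2771  2.5785]
 [ 0.3909 -6.25  ]
 [-0.9974  2.117 ]
 [ 0.0354 -4.3186]
 [ 0.4627 11.4241]]
tab [ 0.4751 -0.1987  0.1165] [-0.0029 -0.152 ] brass [ 0.0003 -0.0915]
scene [ 0.4707 -0.1916  0.122 ] [-0.0086 -0.1458]
side [ 0.4766 -0.2054  0.122 ] [-0.0003 -0.1582]
0 [0.5292 0.0678] 0.08399999999999999
0.5 [0.5238 0.0394] 0.15322064715221867
0.55 [0.5229 0.0348] 0.15915862382490797
0.6 [0.5219 0.0299] 0.16485375453726822
0.65 [0.521  0.0247] 0.17029180442848516
0.7 [0.5199 0.0193] 0.17545918120591242
0.75 [0.5188 0.0136] 0.1803429691187242
0.8 [0.5177 0.0076] 0.18493096124056607
0.5 scene [array([453., 318.]), array([403., 294.]), array([403., 335.]), array([349., 307.])]
0.5 side [array([346., 308.]), array([409., 312.]), array([362., 234.]), array([421., 236.])]
0.6 scene [array([455., 314.]), array([405., 290.]), array([409., 321.]), array([354., 293.])]
0.6 side [array([345., 307.]), array([408., 311.]), array([360., 226.]), array([420., 229.])]
0.7 scene [array([457., 311.]), array([407., 286.]), array([416., 306.]), array([360., 279.])]
0.7 side [array([343., 307.]), array([408., 311.]), array([358., 220.]), array([418., 223.])]
0.8 scene [array([460., 307.]), array([409., 283.]), array([423., 292.]), array([367., 265.])]
0.8 side [array([342., 307.]), array([407., 311.]), array([355., 215.]), array([417., 217.])]
```

```bash
python3 -m handwheel '[[-0.475,-0.64,0,0,0,-0.275,-1],[-0.475,-0.64,0,0,0,-0.275,-1],[-0.475,-0.64,0,0,0,-0.275,-1],[-0.475,-0.64,0,0,0,-0.275,-1],[-0.475,-0.64,0,0,0,-0.275,-1],[-0.475,-0.64,0,0,0,-0.275,-1],[-0.475,-0.64,0,0,0,-0.275,-1],[-0.475,-0.64,0,0,0,-0.275,-1]]'
python3 -m handwheel '[[0,0,-0.4,0,0,0,-1],[0,0,-0.4,0,0,0,-1],[0,0,-0.4,0,0,0,-1],[0,0,-0.4,0,0,0,-1],[0,0,-0.3,0,0,0,-1],[0,0,-0.2,0,0,0,-1],[0,0,0,0,0,0,-1],[0,0,0,0,0,0,-1]]'
python3 - <<'E'
from h import *
a=vision.capture("scene")[:,:,::-1][110:260,200:400];b=vision.capture("side")[:,:,::-1][100:300,150:350]
o=np.zeros((400,800,3),'uint8');o[:300,:400]=cv2.resize(a,(400,300));o[:,400:]=cv2.resize(b,(400,400));cv2.imwrite('pics/above.png',o)
E
```

```text
clock: 0.9
ee_pos: [0.4719, -0.2056, 0.2421]
ee_rot: [[0.192, 0.981, -0.0], [0.981, -0.192, 0.0], [0.0, -0.0, -1.0]]
wrist_force: [0.4, 1.0, -0.4]
grip_width: 0.0003
finger_force: 0.0
clock: 1.7
ee_pos: [0.4732, -0.2049, 0.1585]
ee_rot: [[0.191, 0.982, 0.0], [0.982, -0.191, -0.0], [-0.0, 0.0, -1.0]]
wrist_force: [-0.6, -0.7, -0.3]
grip_width: 0.0001
finger_force: 0.0
```

View pics/above.png

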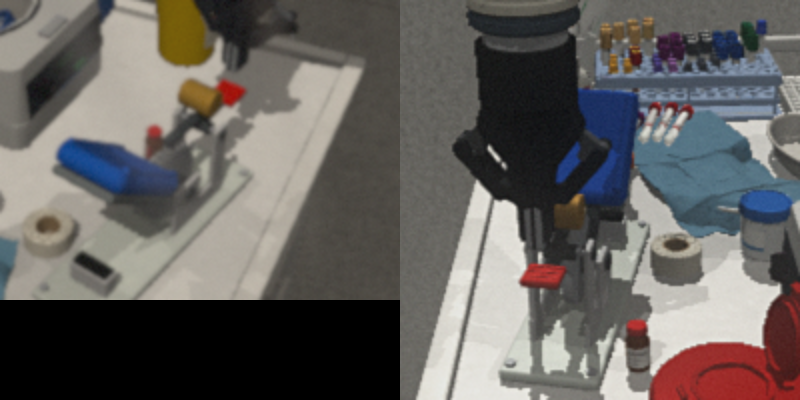

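The picture shows the closed fingertips at about (536,248) in the side crop, straight above the red tab (544,276). The brass weight and gripper body are clear of each other. I'll press down.

```bash
python3 -m handwheel '[[0,0,-0.25,0,0,0,-1],[0,0,-0.25,0,0,0,-1],[0,0,-0.2,0,0,0,-1],[0,0,-0.15,0,0,0,-1],[0,0,-0.1,0,0,0,-1],[0,0,-0.1,0,0,0,-1],[0,0,-0.05,0,0,0,-1],[0,0,0,0,0,0,-1]]'
python3 - <<'E'
from h import *
a=vision.capture("scene")[:,:,::-1][110:260,200:400];b=vision.capture("side")[:,:,::-1][150:300,180:330]
o=np.zeros((400,800,3),'uint8');o[:300,:400]=cv2.resize(a,(400,300));o[:,400:]=cv2.resize(b,(400,400));cv2.imwrite('pics/press.png',o)
E
```

```text
clock: 2.6
ee_pos: [0.473, -0.2048, 0.1142]
ee_rot: [[0.191, 0.982, -0.0], [0.982, -0.191, 0.0], [0.0, -0.0, -1.0]]
wrist_force: [-0.4, -0.6, 0.4]
grip_width: -0.0002
finger_force: 0.0
```

View pics/press.png

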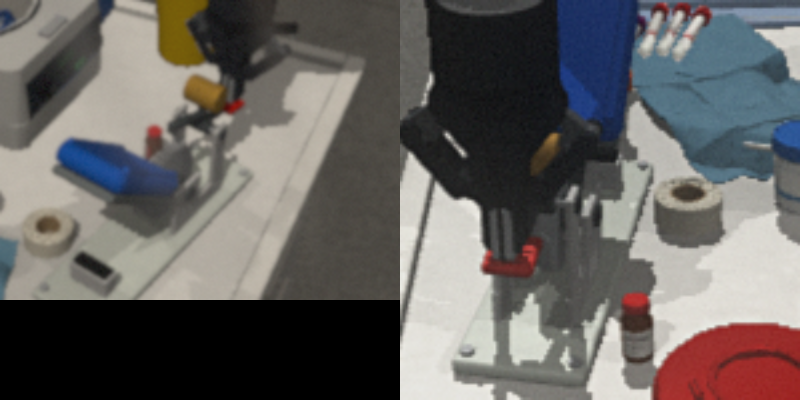

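The tab has gone down under the fingertips (512,255 in the side crop) and the weight has tipped towards them. I'll press on until the stop is felt, then retreat upwards.

```bash
python3 -m handwheel '[[0,0,-0.05,0,0,0,-1],[0,0,-0.05,0,0,0,-1],[0,0,-0.05,0,0,0,-1],[0,0,0,0,0,0,-1],[0,0,0,0,0,0,-1],[0,0,0,0,0,0,-1],[0,0,0,0,0,0,-1],[0,0,0,0,0,0,-1]]'
```

```text
clock: 3.5
ee_pos: [0.4737, -0.205, 0.1124]
ee_rot: [[0.191, 0.982, 0.002], [0.982, -0.191, -0.001], [-0.0, 0.002, -1.0]]
wrist_force: [-13.9, 7.0, 51.5]
grip_width: 0.0001
finger_force: 25.2
```

```bash
python3 -m handwheel '[[0,0,0.2,0,0,0,-1],[0,0,0.3,0,0,0,-1],[0,0,0.5,0,0,0,-1],[0,0,0.5,0,0,0,-1],[0,0,0.6,0,0,0,-1],[0,0,0.6,0,0,0,-1],[0,0,0.5,0,0,0,-1],[0,0,0,0,0,0,-1]]'
python3 - <<'E'
from h import *
a=vision.capture("scene")[:,:,::-1][110:260,200:400];b=vision.capture("side")[:,:,::-1][130:300,170:340]
o=np.zeros((400,800,3),'uint8');o[:300,:400]=cv2.resize(a,(400,300));o[:,400:]=cv2.resize(b,(400,400));cv2.imwrite('pics/free.png',o)
E
```

```text
clock: 4.3
ee_pos: [0.4745, -0.2055, 0.2392]
ee_rot: [[0.191, 0.982, 0.005], [0.982, -0.191, -0.002], [-0.001, 0.005, -1.0]]
wrist_force: [0.7, -0.0, 0.3]
grip_width: 0.0002
finger_force: 0.0
```

View pics/free.png

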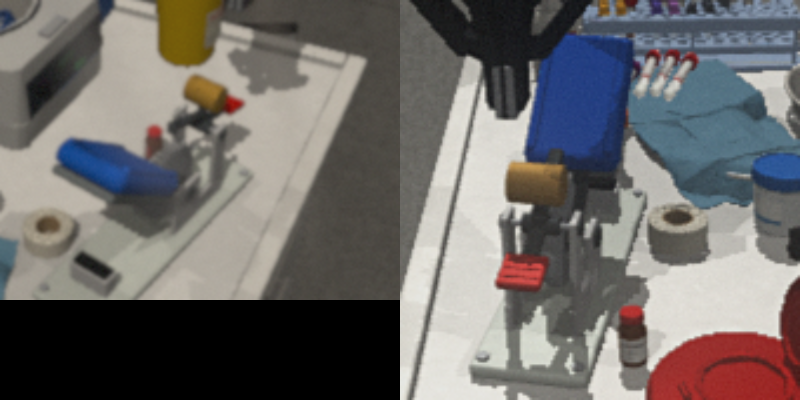

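The pawl stays tipped back: the tab is low at (522,270) in the side crop and the hook is raised. Next is the armrest.

```bash
python3 -m handwheel '[[0.15,0.74,0,0,0,0,-1],[0.15,0.74,0,0,0,0,-1],[0.15,0.74,0,0,0,0,-1],[0.15,0.74,0,0,0,0,-1],[0.15,0.74,0,0,0,0,-1],[0.15,0.74,0,0,0,0,-1],[0.15,0.74,0,0,0,0,-1],[0.15,0.74,0,0,0,0,-1]]'
python3 -m handwheel '[[0,0,-0.3,0,0,0,-1],[0,0,-0.3,0,0,0,-1],[0,0,-0.2,0,0,0,-1],[0,0,-0.2,0,0,0,-1],[0,0,-0.2,0,0,0,-1],[0,0,-0.1,0,0,0,-1],[0,0,0,0,0,0,-1],[0,0,0,0,0,0,-1]]'
python3 - <<'E'
from h import *
a=vision.capture("scene")[:,:,::-1][80:280,180:380];b=vision.capture("side")[:,:,::-1][100:300,170:370]
o=np.zeros((400,800,3),'uint8');o[:,:400]=cv2.resize(a,(400,400));o[:,400:]=cv2.resize(b,(400,400));cv2.imwrite('pics/arm.png',o)
E
```

```text
clock: 5.2
ee_pos: [0.5203, 0.0332, 0.2349]
ee_rot: [[0.191, 0.982, -0.002], [0.982, -0.191, -0.0], [-0.001, -0.002, -1.0]]
wrist_force: [0.6, -0.9, -0.7]
grip_width: -0.0001
finger_force: 0.0
clock: 6.0
ee_pos: [0.5207, 0.0317, 0.1841]
ee_rot: [[0.191, 0.982, -0.001], [0.982, -0.191, -0.0], [-0.0, -0.001, -1.0]]
wrist_force: [-0.5, 0.1, 0.5]
grip_width: -0.0
finger_force: 0.0
```

View pics/arm.png

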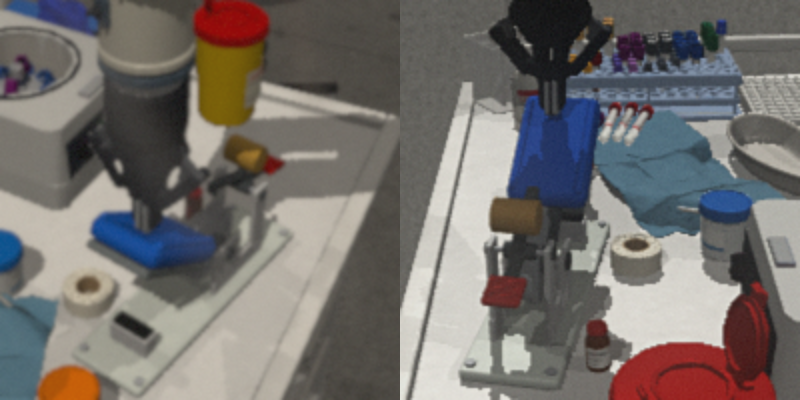

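The fingertips rest just above the outer part of the cushion, at (147,225) in the scene crop. I'll push along the arc.

```bash
python3 -m handwheel '[[0.01,0.05,-0.11,0,0,0,-1],[0.01,0.05,-0.11,0,0,0,-1],[0.01,0.05,-0.11,0,0,0,-1],[0.01,0.05,-0.11,0,0,0,-1],[0.01,0.05,-0.11,0,0,0,-1],[0.01,0.05,-0.11,0,0,0,-1],[0.01,0.05,-0.11,0,0,0,-1],[0.01,0.05,-0.11,0,0,0,-1]]'
```

```text
clock: 6.9
ee_pos: [0.525, 0.0486, 0.1494]
ee_rot: [[0.191, 0.982, 0.002], [0.982, -0.191, 0.001], [0.001, 0.002, -1.0]]
wrist_force: [1.3, 1.1, 5.6]
grip_width: 0.0
finger_force: 2.1
```

```bash
python3 -m handwheel '[[0.01,0.06,-0.16,0,0,0,-1],[0.01,0.06,-0.16,0,0,0,-1],[0.01,0.06,-0.16,0,0,0,-1],[0.01,0.06,-0.16,0,0,0,-1],[0.01,0.05,-0.16,0,0,0,-1],[0.01,0.05,-0.16,0,0,0,-1],[0.01,0.05,-0.16,0,0,0,-1],[0,0,-0.13,0,0,0,-1]]'
python3 -m handwheel '[[0,0,-0.03,0,0,0,-1],[0,0,-0.03,0,0,0,-1],[0,0,-0.03,0,0,0,-1],[0,0,-0.03,0,0,0,-1],[0,0,0,0,0,0,-1],[0,0,0,0,0,0,-1],[0,0,0,0,0,0,-1],[0,0,0,0,0,0,-1]]'
```

```text
clock: 7.7
ee_pos: [0.5268, 0.0639, 0.0984]
ee_rot: [[0.191, 0.982, -0.001], [0.982, -0.191, 0.0], [0.0, -0.001, -1.0]]
wrist_force: [2.0, 1.5, 4.8]
grip_width: 0.0001
finger_force: 2.0
clock: 8.5
ee_pos: [0.5265, 0.0637, 0.0949]
ee_rot: [[0.191, 0.982, -0.001], [0.982, -0.191, 0.0], [0.0, -0.001, -1.0]]
wrist_force: [-2.6, 2.8, 12.1]
grip_width: 0.0002
finger_force: 5.8
```

```bash
python3 -m handwheel '[[0,0,-0.03,0,0,0,-1],[0,0,-0.02,0,0,0,-1],[0,0,0,0,0,0,-1],[0,0,0,0,0,0,-1],[0,0,0,0,0,0,-1],[0,0,0,0,0,0,-1],[0,0,0,0,0,0,-1],[0,0,0,0,0,0,-1]]'
python3 -m handwheel '[[0,0,0.1,0,0,0,-1],[0,0,0.2,0,0,0,-1],[0,0,0.4,0,0,0,-1],[0,0,0.5,0,0,0,-1],[0,0,0.6,0,0,0,-1],[0,0,0.6,0,0,0,-1],[0,0,0.5,0,0,0,-1],[0,0,0,0,0,0,-1]]'
python3 - <<'E'
from h import *
a=vision.capture("scene")[:,:,::-1][80:320,180:380];b=vision.capture("side")[:,:,::-1][100:300,170:370]
o=np.zeros((480,800,3),'uint8');o[:,:400]=cv2.resize(a,(400,480));o[:400,400:]=cv2.resize(b,(400,400));cv2.imwrite('pics/done.png',o)
E
```

```text
clock: 9.3
ee_pos: [0.5267, 0.0637, 0.0946]
ee_rot: [[0.191, 0.982, -0.0], [0.982, -0.191, 0.0], [0.0, -0.0, -1.0]]
wrist_force: [-10.5, 1.5, 33.8]
grip_width: -0.0001
finger_force: 17.0
clock: 10.1
ee_pos: [0.5282, 0.0635, 0.2109]
ee_rot: [[0.191, 0.982, 0.004], [0.982, -0.191, 0.0], [0.001, 0.004, -1.0]]
wrist_force: [0.4, 0.6, 0.3]
grip_width: 0.0
finger_force: 0.0
```

View pics/done.png

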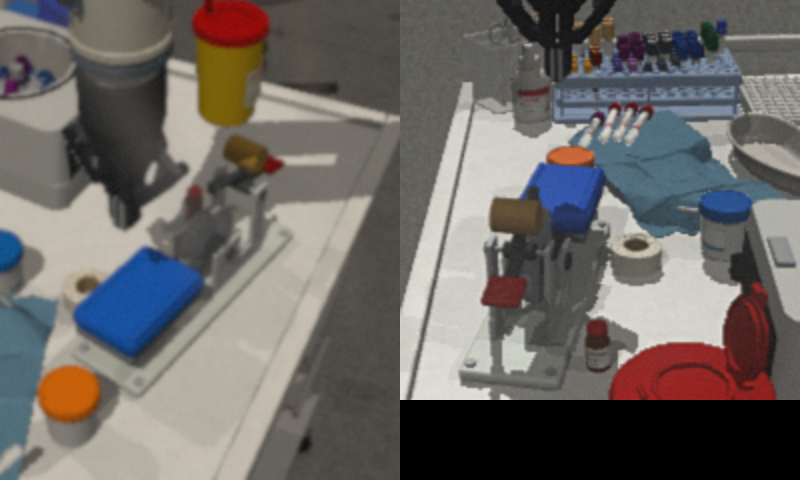

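The armrest lies flat (cushion at (140,300) in the scene crop), the pawl is still tipped back (tab at (505,291) in the side crop), and the cup, vial and roll stand where they were.

```bash
python3 -c "from bench import robot; print(robot.job_done())"
```

```text
the job is handed in; nothing more can be done
None
```

The pawl is tipped back and staying free, the armrest was then pushed down flat on its stop, the cup, vial and tape roll look unmoved, and the job was handed in after about 10 s on the robot's clock.

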